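Charge the mould and set the hold-down screw

TASK

Pour all six stones from the cup into the round mould and stand the empty cup upright on the bench again. Then turn the clamp's thumbscrew clockwise until it seats, back it off a quarter turn so that the mould has play for jolting, and finish while still gripping the thumbscrew, holding it still there. Leave the puck, the tape roll and the pebble where they are.

Things in the scene. Friction and masses are not known exactly. Their poses are not given: they have to be found in the camera images.
- cup_center (a point): aluminium pouring cup, loose: open trough 54 mm wide (y), 42 mm high, upright flat sides, square back, spout in front (+x) rising at 35 degrees. Point: mid-width, 34 mm ahead of the back face, 21 mm above the underside; z up. Grip across the 54 mm. Floor and walls 3.5 mm. 0.09 kg, 0.17 kg loaded. Tipped nose-down by 60 to 75 degrees, it empties
- cup_lip (a point): middle of the pouring edge of the cup's spout, 81 mm ahead (+x) of the cup_center point and 15 mm higher; axes as the cup's
- mould_mouth (a point): centre of the open mouth of the round steel mould: 104 mm across outside, 97 mm inside at the rim, rim 70 mm above the bench, inner floor 46 mm below the rim. Fixed on a dark steel plate (120 x 250 x 14 mm, fixed). Axes are the plate's: y runs along the plate from mould to thumbscrew, whose axis is 122 mm away; z up
- wing (a point): centre of the wing of the upright steel thumbscrew on the clamp strap beside the mould: a flat upright bar 54 mm long (x), 10 mm thick (y), 30 mm high, centre 95 mm above the bench; a 20 mm collar and thin stem below it. x along the wing, z up; the screw axis passes through the point
- thumbscrew (a joint): turn of the thumbscrew, rad: grows clockwise seen from above (tightening); 0 = seated (hard stop, wing across the plate), negative = slacker; at -1.57 the wing lies along the plate, pointing at the mould. Starts between -1.35 and -0.7. About 0.05 N m of friction; stays where left
- stone0_center (a point): angular grey stone, about 20 mm across and 17 mm high, 14 g, one of six lying in the cup; the point is its middle
- stone1_center (a point): angular grey stone, about 20 mm across and 17 mm high, 14 g, one of six lying in the cup; the point is its middle
- stone2_center (a point): angular grey stone, about 20 mm across and 17 mm high, 14 g, one of six lying in the cup; the point is its middle
- stone3_center (a point): angular grey stone, about 20 mm across and 17 mm high, 14 g, one of six lying in the cup; the point is its middle
- stone4_center (a point): angular grey stone, about 20 mm across and 17 mm high, 14 g, one of six lying in the cup; the point is its middle
- stone5_center (a point): angular grey stone, about 20 mm across and 17 mm high, 14 g, one of six lying in the cup; the point is its middle
- dark_puck: black speckled cast puck, 50 mm across, 36 mm high, bystander; origin at its underside
- tape: roll of tan tape lying flat, 90 mm across, 48 mm high, bystander; origin at its underside
- pebble: brown pebble, 52 x 53 x 26 mm, bystander; origin at its underside
Mind the look-alikes: they are no part of the job. Leave any turquoise look-alike of the part that bears cup_center alone.

How it is judged:
On the way, in this order (a step that is already met when the one before it is completed fails the run):
1. the cup is raised and tipped over the mould (angle between cup_center's own z axis and vertical above 0.5 rad and height (world z) of cup_center above 0.06 m and horizontal distance between cup_lip and mould_mouth below 0.09 m), for 0.02 s.
2. all six stones are in the mould (horizontal distance between each of stone0_center, stone1_center, stone2_center, stone3_center, stone4_center, stone5_center and mould_mouth below 0.046 m and z of each of stone0_center, stone1_center, stone2_center, stone3_center, stone4_center, stone5_center in the frame of mould_mouth below 0 m), for 0.2 s.
3. the cup stands upright on the bench, off the plate (angle between cup_center's own z axis and vertical below 0.15 rad and height (world z) of cup_center below 0.027 m and horizontal distance between cup_center and mould_mouth above 0.08 m), for 0.1 s.
4. the thumbscrew is seated by the gripper (value of joint thumbscrew above -0.08 rad and contact force between thumbscrew and the fingers above 1 N and distance between the grasp point and wing below 0.03 m), for 0.05 s.
At the end, for the whole second after the job is handed in: All six stones lie in the mould below its rim; the cup stands upright (within 0.15 rad) on the bench; the thumbscrew, having been seated, is backed off 1.57 +-0.25 rad, at rest, with the fingers gripping its wing (over 1 N, grasp point within 30 mm of its centre) (all of step 2 and all of step 3 and contact force between thumbscrew and the fingers above 1 N and distance between the grasp point and wing below 0.03 m and value of joint thumbscrew between -1.82 and -1.32 rad and velocity of joint thumbscrew between -0.1 and 0.1 rad/s); the arm keeps its last pose, push and grip.
It fails at once if the puck is moved more than 20 mm (distance of dark_puck from where it was at the start of the episode above 0.02 m).
It fails at once if the tape roll is moved more than 20 mm (distance of tape from where it was at the start of the episode above 0.02 m).
It fails at once if the pebble is moved more than 20 mm (distance of pebble from where it was at the start of the episode above 0.02 m).
It also fails if it takes over 64 s, if anything falls off the work surface, if the arm or the gripper's body presses on something with over 40 N, if the wrist force passes 120 N, or if a joint passes its speed limit or range.

ROBOT

A 6-joint arm with a two-finger parallel gripper is mounted at the origin on a cart in front of the work surface, level with it; the furniture and walls round the work are solid. World frame = base frame: x ahead of the robot, y to its left, z up, the work surface at z = 0. Lengths are in m, angles in rad, forces in N, time in s.
With the tool pointing down it reaches from about 0.3 to 0.775 m from the base axis. Payload 14.6 kg.
Tool frame: the origin (TCP) lies midway between the tips of the shut fingers; the grasp point (between the pads) lies 19 mm behind it; z points along the fingers, y is the direction in which the jaws open and shut (so a half turn about z gives the same grasp; the last joint's range is limited). The gripper opens to 94 mm and grips with 3 to 60 N. Pads are 16 mm wide; open, the fingers measure 119 mm over their backs; the gripper's body (75 mm by 177 mm) begins 78 mm behind the grasp point.
Start: joints at [-1.412, 0.3, 1.521, -0, 1.321, -0.067], TCP at [0.123, -0.536, 0.205] pointing down, gripper open.
Joint ranges: [-3.03, 3.03], [-0.79, 2.21], [0.23, 2.52], [-1.04, 4.18], [0, 3.07], [-2.55, 2.55]. Speed limits (rad/s): [2.22, 2.22, 2.57, 3.14, 3.14, 3.14].

INTERFACE

Orientations are given as a rotation vector (axis times angle).
In Python, from bench import r gives the robot as it stands.
- The arm moves only by the tool apply_moves, never from a script. Its argument "commands" is a list of rows, each an object with "xyz": the shift along the world's x, y, z in m, a list of three; "dr": the turn, a rotation vector about the world's x, y, z in degrees, a list of three; "jaw": the gripper command: -1 is fully open, 1 is shut, values between are in proportion. In form: [{"xyz": [x, y, z], "dr": [wx, wy, wz], "jaw": jaw}, ...]. A call has 1 to 5 rows; each row shifts and turns the commanded pose from where the row before left it; what a row does not reach is not made up. A row lasts 1/12 s, in which the tool goes at most 41.7 mm and 7.16 degrees, less where a joint would pass 70% of its speed; a pose out of reach is approached as far as the arm can. A call is refused whole if a number of a shift passes 0.0417 or a number of a turn 7.16, either way. A call with a gripper value outside its range is refused whole. The fingers move at their own pace and stop on an object; "squeeze" is the grip in N (left out, the last holds). Time passes only in rows, so rows that do not move let the fingers close. It gives the time, the measured TCP pose, the force and the opening at its end, in the units of the state.
- r.observe(): the state, without advancing time (a new reading comes with each control period).
- r.get_image(name): name is "side" or "top" or "wrist"; returns (picture, depth): 384x512x3 uint8, blue, green, red; 384x512 float32, m along the optical axis (not along the pixel's ray), 0 where there is no reading.
- r.calibration(name): a dict with "vertical_fov" (degrees; the focal length in pixels is half the picture's height over the tangent of half this angle, whatever the lens; pixels are square), "cx", "cy" (the principal point, pixels), "k1" (the pictures are not rectified: a ray, as slopes to the right and down, at radius r is drawn at 1 + k1 r^2 times it, then the intrinsics apply), "R" (3x3) and "t" (3): a world point X has camera coordinates R X + t; the wrist camera has in their place "hand_eye" (4x4, takes a point from camera to tool coordinates, whose origin is the TCP and whose axes are the flange's). Camera axes: x right, y down, z forward; pixel columns grow to the right and rows downward; lengths in m; the calibration is good to about 2 mm. A picture is of the moment at which its call begins: read the wrist's pose just before it. calibration takes no time and is no camera call.
- r.job_done(): hands the job in, once; it reports no verdict.
Trained networks look in the newest picture that a camera, given by its name, has taken for a name from the list of things; names that differ only in an ending like _2 or _b are one class to them, and where a whole thing is asked for, a point or a joint stands for the part that bears it (a point fixed in the world has none). Each returns a list of dicts, best first, with "score" (0 to 1); they miss things now and then, are a little off and sometimes report something else, mostly with a low value. They report only what shows in the picture. A call takes as long as a camera call. They do not tell look-alikes from the thing itself.
- r.masks_of(camera, label): "region" (384x512 bool, what is visible of it) and "position" ([column, row] in pixels, amid what is visible of it).
- r.mark_of(camera, label): "position" ([column, row] in pixels: a listed point, or the origin of a listed thing).
The state is a dict: "time_s": time; "joints": joint angles; "qd": joint speeds; "effort": joint torques, N m; "eef_pos": TCP position; "tcp_rot": TCP orientation; "contact_force": force on the tool from outside, world axes, zero at the start; "torque": the same for the moment, N m; "opening": finger opening in m.
Only numpy, scipy, OpenCV 4.12 (cv2) and the standard library are available. Lean on these libraries where they do the work, as an engineer would, in place of code of your own. Each camera call takes 0.05 s, during which the arm holds its last target.

## Working session

There is one attempt and no reset: what is moved stays moved. The work goes in short steps, Python scripts to look and compute and a tool call to move; the robot and the scene stay as the last step left them, time stands still between calls to the robot, and variables do not carry over. Pictures are saved under pics/ and viewed, and the job is handed in when it is done.

Besides the shell and the picture viewer there is one more tool, called after "Call:" as name(argument=value, ...), one argument or row to a line, values as JSON. apply_moves: Moves the arm, as the interface text tells. Its arguments: {"type":"object","properties":{"commands":{"type":"array","items":{"type":"object","properties":{"xyz":{"type":"array","items":{"type":"number"}},"dr":{"type":"array","items":{"type":"number"}},"jaw":{"type":"number"}}}},"squeeze":{"type":"number"}},"required":["commands"]}

```bash
ls; mkdir -p pics; cat > h.py <<'E'
import numpy as np, cv2
from bench import r
from scipy.spatial.transform import Rotation as R
def cam(name, st=None):
    c=r.calibration(name)
    f=192/np.tan(np.radians(c['vertical_fov'])/2)
    if 'R' in c:
        Rm=np.array(c['R']);t=np.array(c['t'])
        Rwc=Rm.T; o=-Rm.T@t
    else:
        st=st or r.observe(); H=np.array(c['hand_eye'])
        Rt=R.from_rotvec(st['tcp_rot']).as_matrix()
        Rwc=Rt@H[:3,:3]; o=Rt@H[:3,3]+np.array(st['eef_pos'])
    return dict(f=f,cx=c['cx'],cy=c['cy'],k1=c['k1'],Rwc=Rwc,o=o)
def ray(C,uv):
    K=np.array([[C['f'],0,C['cx']],[0,C['f'],C['cy']],[0,0,1.]])
    uv=np.asarray(uv,float).reshape(-1,1,2)
    p=cv2.undistortPoints(uv,K,np.array([C['k1'],0,0,0,0.])).reshape(-1,2)
    return np.c_[p,np.ones(len(p))]
def at_z(C,uv,z):
    d=ray(C,uv)@C['Rwc'].T
    return C['o']+d*((z-C['o'][2])/d[:,2])[:,None]
def cloud(C,dep,mask):
    v,u=np.nonzero(mask&(dep>0))
    d=ray(C,np.c_[u,v])*dep[v,u][:,None]
    return d@C['Rwc'].T+C['o']
E
python3 - <<'E'
from h import *
print(r.observe())
for n in ('side','top','wrist'):
    im,d=r.get_image(n); cv2.imwrite(f'pics/{n}0.png',im); np.savez(f'{n}0.npz',im=im,d=d)
    c=cam(n); print(n,c['o'],c['f'],c['k1'])
E
```

```text
pics
{'time_s': 0.0, 'joints': array([-1.41158075e+00,  3.00454566e-01,  1.52159329e+00, -2.41119132e-05,
        1.32071868e+00, -6.66071749e-02]), 'qd': array([ 7.05193178e-05, -1.95150485e-04, -6.72393641e-04, -1.05168197e-03,
       -3.18836232e-04, -2.36771431e-04]), 'effort': array([-2.52076876e-03, -5.31807375e+01, -3.52737951e+01,  7.07219448e-02,
        2.43869046e-02, -5.68083078e-05]), 'eef_pos': array([ 0.12309322, -0.53576793,  0.20489024]), 'tcp_rot': array([-3.12042272e+00, -3.53845630e-01,  1.21958054e-04]), 'contact_force': array([ 0.11089048,  0.54454859, -0.51632363]), 'torque': array([ 0.01505959, -0.00263344, -0.01628034]), 'opening': 0.09390061585094049}
side [0.40781508 0.61351763 0.70648927] 375.03765897721865 -0.004710830187535331
top [ 0.4241542  -0.13841259  1.13339448] 466.80327013817083 0.011288192260838287
wrist [ 0.19463243 -0.51930477  0.38587127] 333.07380312806765 -0.07437935606409952
```

View pics/top0.png

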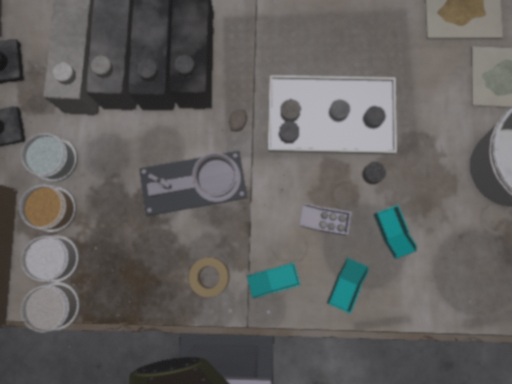

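View pics/side0.png

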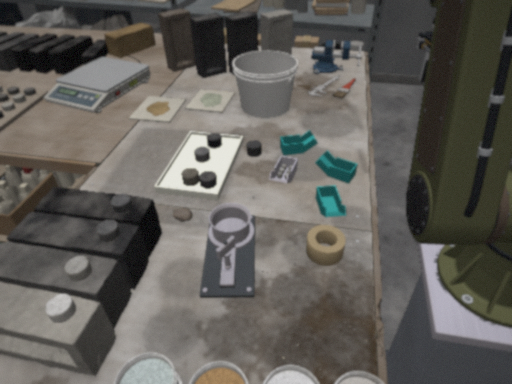

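```bash
python3 - <<'E'
from h import *
r.get_image('top')
C=cam('top')
for l,z in [('cup_center',.021),('cup_lip',.036),('mould_mouth',.07),('wing',.095),('dark_puck',0),('tape',0),('pebble',0)]:
    for m in r.mark_of('top',l)[:3]: print(l,round(m['score'],2),m['position'],at_z(C,m['position'],z)[0].round(4))
print(r.observe()['time_s'])
E
```

```text
cup_center 0.96 [281.1, 279.2] [ 0.3806 -0.179   0.021 ]
cup_center 0.73 [390.2, 220.8] [ 0.524  -0.4354  0.021 ]
cup_center 0.67 [331.8, 219.3] [ 0.5241 -0.2971  0.021 ]
cup_lip 0.76 [356.6, 263.5] [ 0.4216 -0.3525  0.036 ]
cup_lip 0.75 [410.3, 249.9] [ 0.4561 -0.4768  0.036 ]
cup_lip 0.72 [248.4, 284.6] [ 0.3669 -0.1033  0.036 ]
mould_mouth 0.86 [212.9, 172.3] [ 0.6222 -0.0147  0.07  ]
mould_mouth 0.18 [332.0, 216.5] [ 0.5261 -0.2906  0.07  ]
wing 0.49 [160.0, 180.7] [0.5954 0.1013 0.095 ]
dark_puck 0.65 [330.0, 226.3] [ 0.5089 -0.2958  0.    ]
dark_puck 0.64 [371.3, 175.1] [ 0.6372 -0.3965  0.    ]
tape 0.97 [212.4, 275.3] [ 0.3846 -0.0153  0.    ]
pebble 0.72 [236.9, 121.9] [ 0.7651 -0.0618  0.    ]
pebble 0.69 [330.7, 217.8] [ 0.5296 -0.2974  0.    ]
pebble 0.3 [343.1, 219.4] [ 0.5264 -0.3274  0.    ]
0.55
```

```bash
python3 - <<'E'
from h import *
t=np.load('top0.npz')['im'];s=np.load('side0.npz')['im'];w=np.load('wrist0.npz')['im']
a=cv2.resize(t[190:250,285:365],(640,480),interpolation=2)
cv2.imwrite('pics/cropcup.png',a)
cv2.imwrite('pics/cropside.png',cv2.resize(s[125:300,190:360],(740,762),interpolation=2)[:600])
cv2.imwrite('pics/croppl.png',cv2.resize(t[140:230,130:255],(750,540),interpolation=2))
E
```

```text
(no output)
```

View pics/cropcup.png

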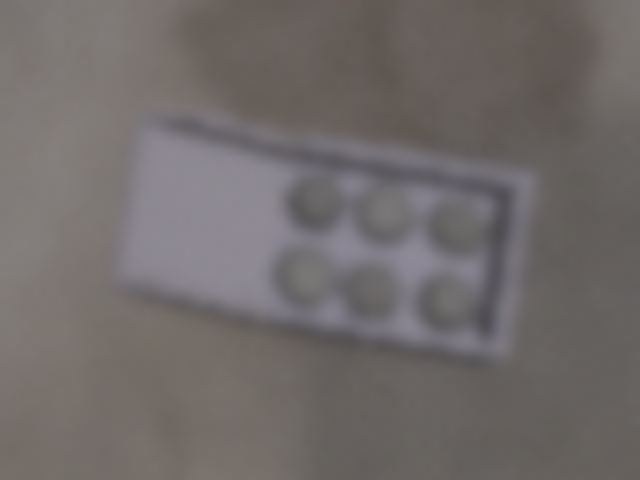

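View pics/cropside.png

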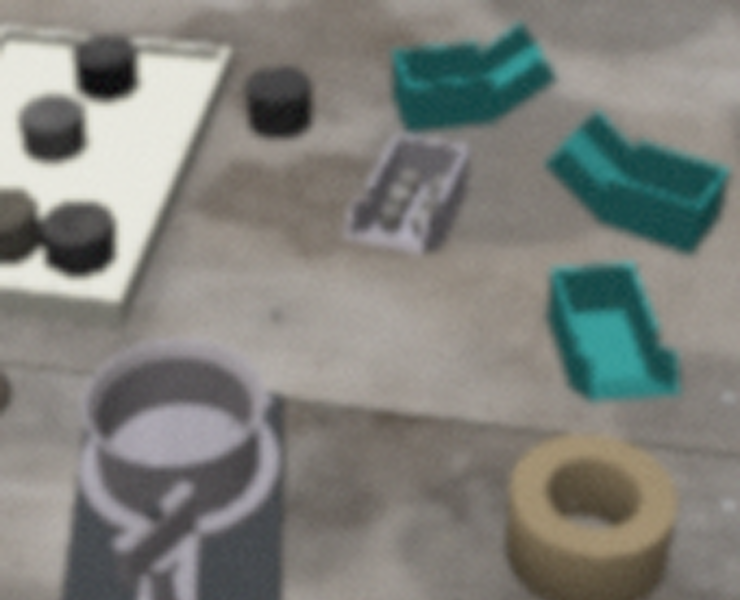

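View pics/croppl.png

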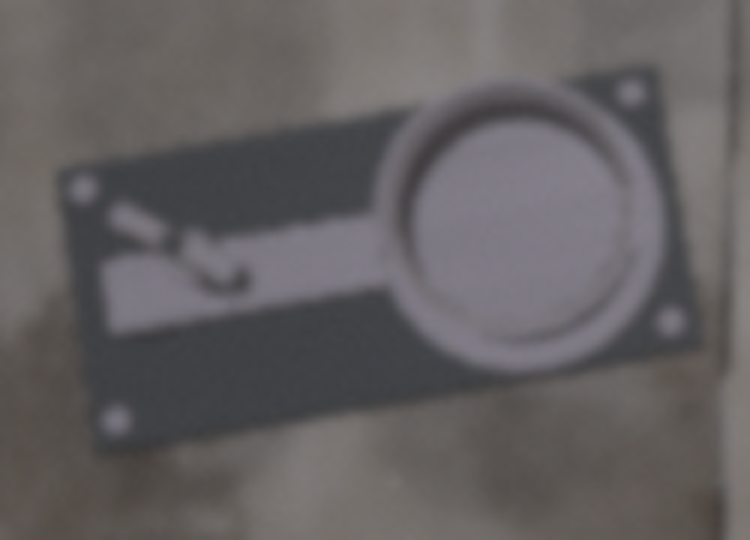

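View pics/wrist0.png

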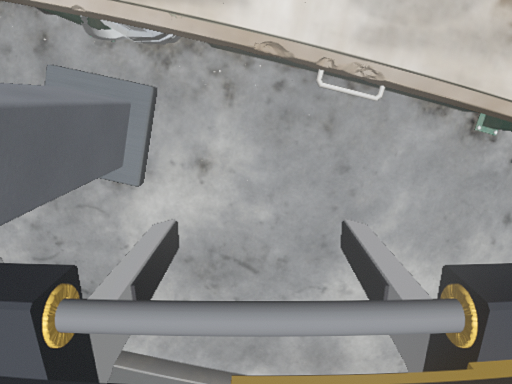

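```bash
python3 - <<'E'
from h import *
C=cam('top')
cr=lambda p:[(p[0]+.5)/8+285-.5,(p[1]+.5)/8+190-.5]
bk=at_z(C,[cr((535,172)),cr((508,357))],.042); lp=at_z(C,[cr((138,118)),cr((115,285))],.040)
print('back',bk.round(4),np.linalg.norm(bk[0]-bk[1])); print('lip',lp.round(4),np.linalg.norm(lp[0]-lp[1]))
b=bk.mean(0);l=lp.mean(0); d=(l-b)[:2]; print('len',np.linalg.norm(d),'yaw',np.degrees(np.arctan2(d[1],d[0])), 'wyaw',[np.degrees(np.arctan2(*( (q[0]-q[1])[[1,0]]))) for q in (bk,lp)])
u=d/np.linalg.norm(d); print('center',b[:2]+.034*u)
for sd in (0,1):
    e=lp[sd]-bk[sd]; print(np.degrees(np.arctan2(e[1],e[0])))
pl=lambda p:[(p[0]+.5)/6+130-.5,(p[1]+.5)/6+140-.5]
P=at_z(C,[pl(p) for p in [(58,170),(650,65),(700,345),(95,455)]],.014); print(P.round(4))
c=P.mean(0);print('plate c',c,[np.linalg.norm(P[i]-P[(i+1)%4]) for i in range(4)])
e=(P[0]-P[1]+P[3]-P[2]); print('plate y dir',np.degrees(np.arctan2(e[1],e[0])))
th=np.arctan2(e[1],e[0])
# rim circle ends
q=at_z(C,[pl(p) for p in [(374,225),(664,228),(518,78),(522,372)]],.07); print(q.round(4), q[:2].mean(0),q[2:].mean(0))
yd=np.array([np.cos(th),np.sin(th)])
w=at_z(C,[pl((112,213)),pl((240,275))],.11);print('wing ends',w.round(4))
# depth
t=np.load('top0.npz');dep=t['d']
m=np.zeros_like(dep,bool);m[165:200,140:185]=1
X=cloud(C,dep,m);s=X[:,2]>.085; print(s.sum(),X[s].round(4)[:60],X[s].mean(0))
m[:]=0;m[145:215,185:255]=1
X=cloud(C,dep,m);s=(X[:,2]>.064)&(X[:,2]<.08); A=X[s];print('rim',len(A),A[:,2].mean())
sol=np.linalg.lstsq(np.c_[2*A[:,:2],np.ones(len(A))],(A[:,:2]**2).sum(1),rcond=None)[0];print('circ',sol[:2],np.sqrt(sol[2]+sol[0]**2+sol[1]**2))
m[:]=0;m[195:245,290:362]=1
X=cloud(C,dep,m);s=(X[:,2]>.015);A=X[s];r_=cv2.minAreaRect(A[:,:2].astype(np.float32));print(r_,len(A),np.percentile(X[:,2],[2,50,98]))
s=(X[:,2]>.036);A=X[s];print(cv2.minAreaRect(A[:,:2].astype(np.float32)),len(A))
E
```

```text
back [[ 0.5427 -0.3399  0.042 ]
 [ 0.4885 -0.3319  0.042 ]] 0.05480911373250466
lip [[ 0.556  -0.2239  0.04  ]
 [ 0.5067 -0.2178  0.04  ]] 0.04971162934699257
len 0.11616931125994218 yaw 82.18732017585641 wyaw [np.float64(-8.387579207180654), np.float64(-7.073577769501742)]
center [ 0.52019345 -0.30222725]
83.43811049426522
80.92364242946657
[[ 0.6393  0.1727  0.014 ]
 [ 0.6887 -0.0676  0.014 ]
 [ 0.5735 -0.0914  0.014 ]
 [ 0.5231  0.1505  0.014 ]]
plate c [0.60616377 0.04105207 0.014     ] [np.float64(0.24526362418924896), np.float64(0.11756498253634713), np.float64(0.2471314134289212), np.float64(0.11826791524151706)]
plate y dir 101.68808615398063
[[ 0.6098  0.0335  0.07  ]
 [ 0.6112 -0.0786  0.07  ]
 [ 0.6691 -0.0199  0.07  ]
 [ 0.554  -0.0259  0.07  ]] [ 0.61051747 -0.02253243  0.07      ] [ 0.61155304 -0.02291138  0.07      ]
wing ends [[0.6051 0.1249 0.11  ]
 [0.5828 0.0759 0.11  ]]
124 [[0.607  0.1225 0.1133]
 [0.6077 0.1213 0.1093]
 [0.6077 0.1189 0.1097]
 [0.6052 0.1254 0.1099]
 [0.6056 0.1236 0.1085]
 [0.6054 0.1211 0.1095]
 [0.6057 0.1192 0.108 ]
 [0.6059 0.1171 0.1074]
 
[... 923 characters left out ...]
149 0.1048]
 [0.5945 0.1117 0.1087]
 [0.5951 0.1103 0.1049]
 [0.5938 0.1062 0.113 ]
 [0.5936 0.1035 0.115 ]
 [0.5937 0.1014 0.1143]
 [0.5938 0.0993 0.114 ]
 [0.5951 0.0988 0.1065]
 [0.5953 0.0967 0.1059]
 [0.5958 0.0951 0.1028]
 [0.5937 0.1138 0.0995]
 [0.5929 0.1102 0.1049]
 [0.5913 0.1057 0.1145]
 [0.5911 0.103  0.1164]] [0.59229827 0.10025011 0.10774229]
rim 377 0.06841373758684627
circ [ 0.61779108 -0.0171639 ] 0.04795703971420006
((0.5231563448905945, -0.27669158577919006), (0.11565050482749939, 0.05462221801280975), 81.36563873291016) 785 [-0.00401445  0.00132948  0.04326151]
((0.5231729745864868, -0.2766540050506592), (0.11564553529024124, 0.054345689713954926), 81.57089233398438) 225
```

The grey cup with stones at (326,220) is the aluminium cup. The three turquoise ones at (272,280), (347,285) and (396,232) are the look-alikes. The crop shows six stones, with the spout on the image left (world +y). The mould centre is near (217,177) and the wing near (160,181). The measured cup length (115 mm), cup width (54 mm), rim radius and mould–screw spacing match the given sizes.

Next I move towards the cup.

Call:
apply_moves(
  commands=[
    {"xyz":[0.03,0.018,0],"dr":[0,0,6.87],"jaw":-1},
    {"xyz":[0.03,0.018,0],"dr":[0,0,6.87],"jaw":-1},
    {"xyz":[0.03,0.018,0],"dr":[0,0,6.87],"jaw":-1},
    {"xyz":[0.03,0.018,0],"dr":[0,0,6.87],"jaw":-1},
    {"xyz":[0.03,0.018,0],"dr":[0,0,6.87],"jaw":-1},
  ],
  squeeze=40,
)

```text
time_s: 0.97
eef_pos: [0.2743, -0.445, 0.2056]
tcp_rot: [2.874, 1.268, 0.0]
contact_force: [1.2, -0.5, 0.7]
opening: 0.0941
```

Call:
apply_moves(
  commands=[
    {"xyz":[0.03,0.018,0],"dr":[0,0,6.87],"jaw":-1},
    {"xyz":[0.03,0.018,0],"dr":[0,0,6.87],"jaw":-1},
    {"xyz":[0.03,0.018,0],"dr":[0,0,6.87],"jaw":-1},
    {"xyz":[0.03,0.018,0],"dr":[0,0,6.87],"jaw":-1},
    {"xyz":[0.03,0.018,0],"dr":[0,0,6.87],"jaw":-1},
  ],
)

```text
time_s: 1.38
eef_pos: [0.4245, -0.3549, 0.2056]
tcp_rot: [2.371, 2.06, 0.0]
contact_force: [-0.3, -0.1, 0.4]
opening: 0.0937
```

Call:
apply_moves(
  commands=[
    {"xyz":[0.0195,0.0125,-0.011],"dr":[5.94,-0.86,0],"jaw":-1},
    {"xyz":[0.0195,0.0125,-0.011],"dr":[5.94,-0.86,0],"jaw":-1},
    {"xyz":[0.0195,0.0125,-0.011],"dr":[5.94,-0.86,0],"jaw":-1},
    {"xyz":[0.0195,0.0125,-0.011],"dr":[5.94,-0.86,0],"jaw":-1},
    {"xyz":[0.0195,0.0125,-0.011],"dr":[5.94,-0.86,0],"jaw":-1},
  ],
)

```text
time_s: 1.8
eef_pos: [0.5217, -0.2932, 0.1505]
tcp_rot: [-2.075, -1.793, -0.561]
contact_force: [0.1, 0.0, -0.1]
opening: 0.0941
```

```bash
cat > snap.py <<'E'
import sys
from h import *
tag=sys.argv[1]
for n in sys.argv[2:]:
    st=r.observe()
    im,d=r.get_image(n); cv2.imwrite(f'pics/{n}{tag}.png',im); np.savez(f'{n}{tag}.npz',im=im,d=d,p=st['eef_pos'],q=st['tcp_rot'])
st=r.observe(); print(st['time_s'],st['eef_pos'],R.from_rotvec(st['tcp_rot']).as_matrix().round(3),st['joints'].round(3),st['contact_force'],st['opening'])
E
python3 snap.py 1 wrist top
```

```text
1.9 [ 0.52084185 -0.29248124  0.14616286] [[ 0.128  0.989  0.068]
 [ 0.853 -0.145  0.502]
 [ 0.507 -0.007 -0.862]] [-0.761  0.629  1.274  0.423  1.57  -0.686] [-0.80134154 -0.56845527 -1.56583087] 0.09384301760252971
```

View pics/wrist1.png

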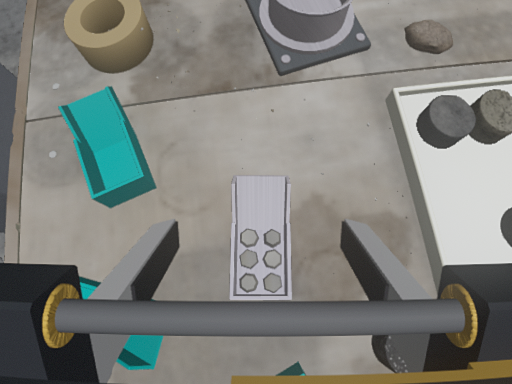

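View pics/top1.png

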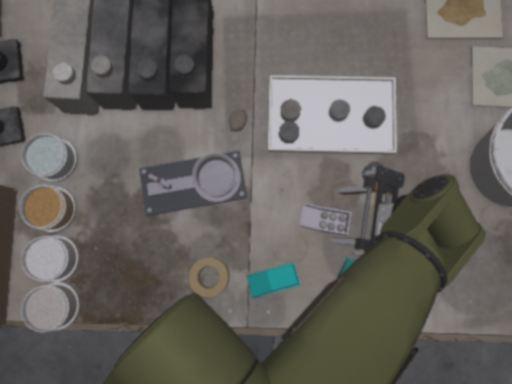

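```bash
python3 - <<'E'
from h import *
z=np.load('wrist1.npz'); C=cam('wrist',dict(eef_pos=z['p'],tcp_rot=z['q']))
m=np.zeros((384,512),bool);m[170:300,222:302]=1
X=cloud(C,z['d'],m);s=(X[:,2]>.012)
print(cv2.minAreaRect(X[s][:,:2].astype(np.float32)),s.sum(),np.percentile(X[:,2],[1,50,99]))
print(at_z(C,[[230,299],[292,299]],.042),at_z(C,[[236,177],[290,177]],.05))
E
```

```text
((0.5243821144104004, -0.2771327495574951), (0.11585808545351028, 0.05452727898955345), 81.45648956298828) 5569 [-0.00015576  0.0146571   0.05069347]
[[ 0.48991155 -0.33056314  0.042     ]
 [ 0.54327204 -0.33838691  0.042     ]] [[ 0.50948949 -0.22364628  0.05      ]
 [ 0.55900384 -0.23088578  0.05      ]]
```

Call:
apply_moves(
  commands=[
    {"xyz":[0.0005,0,-0.03],"dr":[0,0,0],"jaw":-1},
    {"xyz":[0,0,-0.03],"dr":[0,0,0],"jaw":-1},
    {"xyz":[0,0,-0.03],"dr":[0,0,0],"jaw":-1},
    {"xyz":[0,0,-0.015],"dr":[0,0,0],"jaw":-1},
    {"xyz":[0,0,0],"dr":[0,0,0],"jaw":-1},
  ],
)

```text
time_s: 2.32
eef_pos: [0.5199, -0.2929, 0.0432]
tcp_rot: [-2.076, -1.792, -0.553]
contact_force: [0.1, 0.0, -0.4]
opening: 0.0939
```

```bash
python3 snap.py 2 wrist
```

```text
2.3667 [ 0.5207848  -0.29354022  0.04550066] [[ 0.127  0.989  0.071]
 [ 0.857 -0.145  0.495]
 [ 0.5   -0.002 -0.866]] [-0.761  0.743  1.336  0.426  1.402 -0.761] [-0.59079077 -0.54574818  0.19680326] 0.09380913037409139
```

View pics/wrist2.png

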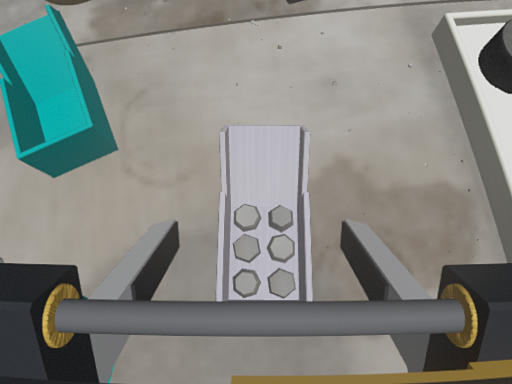

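The cup sits midway between the fingers (columns 217–312, finger tips at 178 and 342) and the yaw is aligned. I lower and close.

Call:
apply_moves(
  commands=[
    {"xyz":[0.001,0.001,-0.016],"dr":[0,0,0],"jaw":-1},
    {"xyz":[0,0,-0.016],"dr":[0,0,0],"jaw":-1},
    {"xyz":[0,0,0],"dr":[0,0,0],"jaw":1},
    {"xyz":[0,0,0],"dr":[0,0,0],"jaw":1},
    {"xyz":[0,0,0],"dr":[0,0,0],"jaw":1},
  ],
  squeeze=40,
)

```text
time_s: 2.78
eef_pos: [0.5223, -0.2927, 0.0139]
tcp_rot: [-2.078, -1.795, -0.556]
contact_force: [0.6, 0.9, -0.1]
opening: 0.0777
```

Call:
apply_moves(
  commands=[
    {"xyz":[0,0,0],"dr":[0,0,0],"jaw":1},
    {"xyz":[0,0,0],"dr":[0,0,0],"jaw":1},
    {"xyz":[0,0,0],"dr":[0,0,0],"jaw":1},
  ],
)

```text
time_s: 3.03
eef_pos: [0.5223, -0.2927, 0.0139]
tcp_rot: [-2.078, -1.795, -0.556]
contact_force: [-0.3, -0.2, -0.3]
opening: 0.0574
```

Call:
apply_moves(
  commands=[
    {"xyz":[0,0,0],"dr":[0,0,0],"jaw":1},
    {"xyz":[0,0,0],"dr":[0,0,0],"jaw":1},
    {"xyz":[0,0,0],"dr":[0,0,0],"jaw":1},
    {"xyz":[0,0,0.01],"dr":[0,0,0],"jaw":1},
    {"xyz":[0,0,0.015],"dr":[0,0,0],"jaw":1},
  ],
)

```text
time_s: 3.45
eef_pos: [0.5215, -0.292, 0.038]
tcp_rot: [-2.076, -1.792, -0.555]
contact_force: [0.3, -0.2, -1.5]
opening: 0.0538
```

```bash
python3 snap.py 3 wrist side
```

```text
3.55 [ 0.52309839 -0.29336477  0.04141237] [[ 0.125  0.989  0.074]
 [ 0.858 -0.145  0.493]
 [ 0.498  0.002 -0.867]] [-0.759  0.75   1.335  0.428  1.392 -0.763] [-0.20873547 -0.18561313 -0.38801904] 0.05352979759616706
```

View pics/wrist3.png

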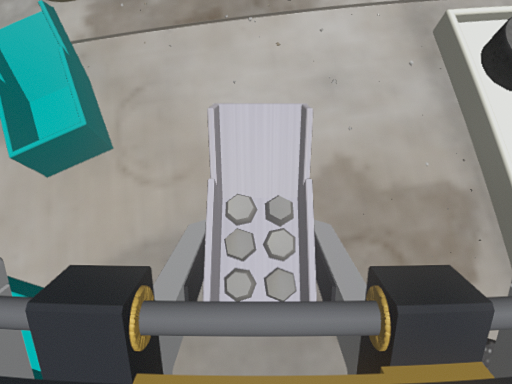

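View pics/side3.png

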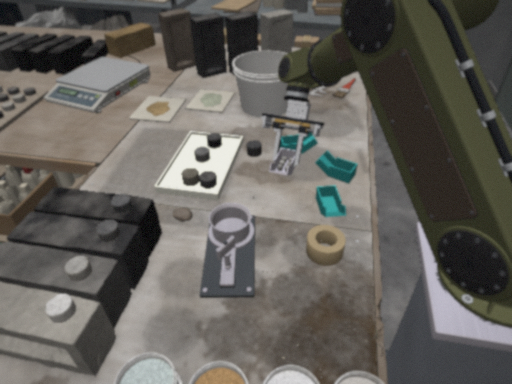

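Call:
apply_moves(
  commands=[
    {"xyz":[0.004,0.01,0.02],"dr":[0,0,0],"jaw":1},
    {"xyz":[0.009,0.02,0.015],"dr":[0,0,0],"jaw":1},
    {"xyz":[0.012,0.025,0],"dr":[0,0,0],"jaw":1},
    {"xyz":[0.012,0.028,0],"dr":[0,0,0],"jaw":1},
    {"xyz":[0.012,0.028,0],"dr":[0,0,0],"jaw":1},
  ],
)

```text
time_s: 3.97
eef_pos: [0.5716, -0.1806, 0.074]
tcp_rot: [-2.078, -1.794, -0.556]
contact_force: [-0.3, -0.0, -1.4]
opening: 0.0539
```

Call:
apply_moves(
  commands=[
    {"xyz":[0.012,0.028,0],"dr":[0,0,0],"jaw":1},
    {"xyz":[0.012,0.025,0],"dr":[0,0,0],"jaw":1},
    {"xyz":[0.008,0.015,0],"dr":[0,0,0],"jaw":1},
    {"xyz":[0,0,0],"dr":[0,0,0],"jaw":1},
  ],
)

```text
time_s: 4.3
eef_pos: [0.604, -0.1105, 0.0738]
tcp_rot: [-2.074, -1.798, -0.555]
contact_force: [-0.4, -0.4, -2.3]
opening: 0.0539
```

```bash
python3 snap.py 4 wrist side; python3 - <<'E'
from h import *
z=np.load('wrist4.npz'); C=cam('wrist',dict(eef_pos=z['p'],tcp_rot=z['q']))
im=z['im']
for l in ('mould_mouth','cup_lip','cup_center'):
    for m in r.mark_of('wrist',l)[:2]: print(l,m['score'],m['position'],at_z(C,m['position'],dict(mould_mouth=.07,cup_lip=.098,cup_center=.083)[l]))
E
```

```text
4.4 [ 0.60307201 -0.11340116  0.0735999 ] [[ 0.125  0.99   0.071]
 [ 0.857 -0.144  0.495]
 [ 0.5   -0.001 -0.866]] [-0.458  0.657  1.411  0.517  1.291 -0.514] [-0.75182478 -0.00192407 -1.13930971] 0.05391671110605334
mould_mouth 0.64 [263.0, 97.1] [[ 0.61897786 -0.01939618  0.07      ]]
mould_mouth 0.25 [260.8, 100.2] [[ 0.61718472 -0.02151047  0.07      ]]
cup_lip 0.61 [259.9, 103.3] [[ 0.61395341 -0.03960839  0.098     ]]
cup_lip 0.58 [279.8, 281.2] [[ 0.60976797 -0.13792404  0.098     ]]
cup_center 0.68 [258.3, 246.6] [[ 0.60180757 -0.1181404   0.083     ]]
```

View pics/wrist4.png

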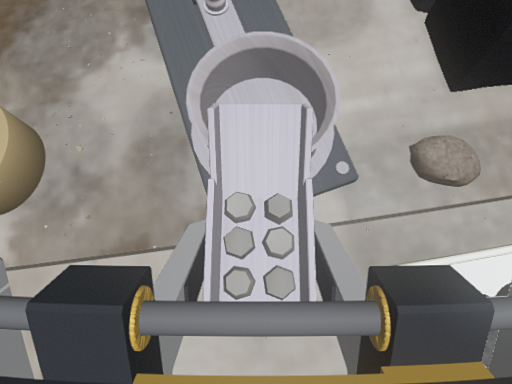

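View pics/side4.png

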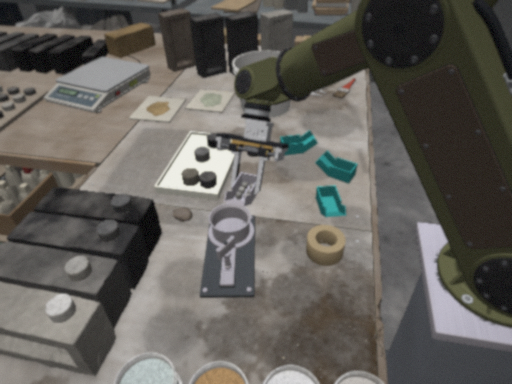

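Call:
apply_moves(
  commands=[
    {"xyz":[-0.0003,-0.0019,0.0077],"dr":[-5.94,0.86,0],"jaw":1},
    {"xyz":[-0.0002,-0.0011,0.0079],"dr":[-5.94,0.86,0],"jaw":1},
    {"xyz":[0,-0.0003,0.0079],"dr":[-5.94,0.86,0],"jaw":1},
    {"xyz":[0.0001,0.0005,0.0079],"dr":[-5.94,0.86,0],"jaw":1},
    {"xyz":[0.0002,0.0014,0.0079],"dr":[-5.94,0.86,0],"jaw":1},
  ],
)

```text
time_s: 4.97
eef_pos: [0.603, -0.1164, 0.1141]
tcp_rot: [2.376, 2.048, -0.004]
contact_force: [0.5, -0.3, -2.5]
opening: 0.054
```

Call:
apply_moves(
  commands=[
    {"xyz":[0.0003,0.0021,0.0076],"dr":[-5.94,0.86,0],"jaw":1},
    {"xyz":[0.0004,0.003,0.0074],"dr":[-5.94,0.86,0],"jaw":1},
    {"xyz":[0.0002,0.0018,0.0036],"dr":[-2.97,0.43,0],"jaw":1},
    {"xyz":[0,0,0],"dr":[0,0,0],"jaw":1},
  ],
)

```text
time_s: 5.3
eef_pos: [0.6041, -0.107, 0.1319]
tcp_rot: [2.234, 1.932, -0.296]
contact_force: [-0.3, 0.2, -1.6]
opening: 0.0538
```

```bash
python3 snap.py 5 wrist side
```

```text
5.4 [ 0.60361232 -0.10833146  0.131005  ] [[ 0.141  0.989 -0.038]
 [ 0.956 -0.146 -0.254]
 [-0.257 -0.    -0.966]] [-0.124  0.518  1.416 -0.276  1.226  0.118] [ 0.31234552 -0.27238298 -0.93502917] 0.053779473291995034
```

View pics/wrist5.png

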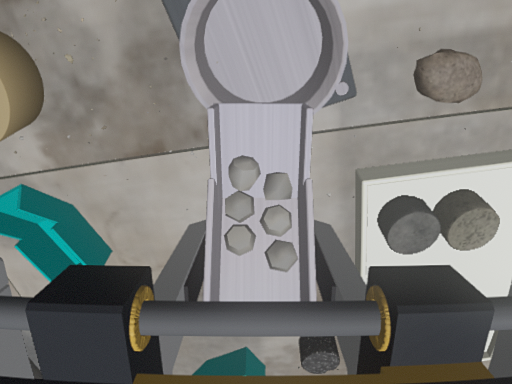

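View pics/side5.png

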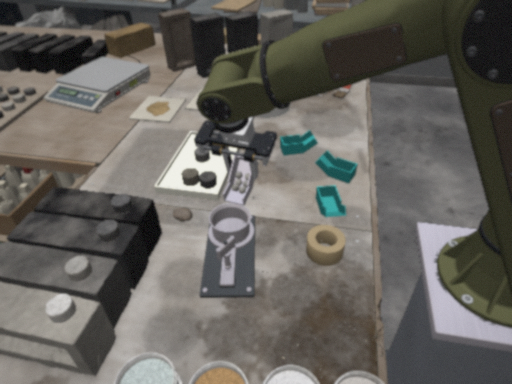

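```bash
python3 - <<'E'
from h import *
z=np.load('wrist5.npz'); C=cam('wrist',dict(eef_pos=z['p'],tcp_rot=z['q']))
m=np.zeros((384,512),bool);m[105:112,225:300]=1
X=cloud(C,z['d'],m);print('lip',X.mean(0))
m[:]=0;m[0:104,180:350]=1
X=cloud(C,z['d'],m);A=X[(X[:,2]>.064)&(X[:,2]<.076)]
sol=np.linalg.lstsq(np.c_[2*A[:,:2],np.ones(len(A))],(A[:,:2]**2).sum(1),rcond=None)[0];print('circ',sol[:2],np.sqrt(sol[2]+sol[0]**2+sol[1]**2),A.min(0),A.max(0))
E
```

```text
lip [ 0.61426537 -0.04391025  0.09923602]
circ [ 0.61911006 -0.01734124] 0.047313078504485934 [ 0.56734469 -0.05497126  0.06401147] [0.67040298 0.0173508  0.07393571]
```

Call:
apply_moves(
  commands=[
    {"xyz":[0.0022,0.0058,0.001],"dr":[-2.97,0.43,0],"jaw":1},
    {"xyz":[0.0022,0.0062,0.001],"dr":[-2.97,0.43,0],"jaw":1},
    {"xyz":[0.0003,0.0022,0.0033],"dr":[-2.97,0.43,0],"jaw":1},
    {"xyz":[0.0004,0.0025,0.003],"dr":[-2.97,0.43,0],"jaw":1},
    {"xyz":[0.0004,0.0025,0.003],"dr":[-2.97,0.43,0],"jaw":1},
  ],
)

```text
time_s: 5.82
eef_pos: [0.609, -0.0902, 0.1424]
tcp_rot: [2.08, 1.792, -0.558]
contact_force: [0.9, 0.1, -0.6]
opening: 0.0536
```

```bash
python3 snap.py 6 wrist
```

```text
5.8667 [ 0.60896517 -0.08899391  0.14209877] [[ 0.126  0.989 -0.074]
 [ 0.855 -0.146 -0.498]
 [-0.504 -0.001 -0.864]] [ 0.015  0.569  1.378 -0.538  1.326  0.329] [ 0.18929436  1.45025432 -1.47515435] 0.053532441105973376
```

View pics/wrist6.png

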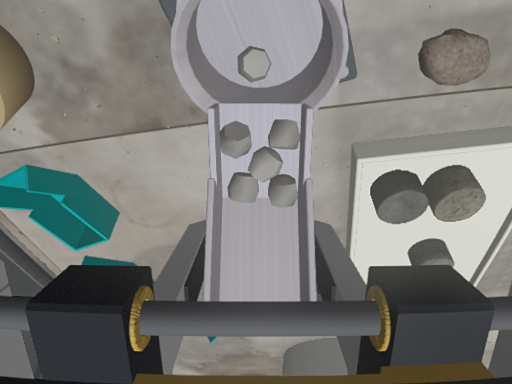

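Call:
apply_moves(
  commands=[
    {"xyz":[0,0,0],"dr":[0,0,0],"jaw":1},
    {"xyz":[0,0,0],"dr":[0,0,0],"jaw":1},
    {"xyz":[0,0,0],"dr":[0,0,0],"jaw":1},
    {"xyz":[0.0004,0.0028,0.0028],"dr":[-2.97,0.43,0],"jaw":1},
    {"xyz":[0.0004,0.0028,0.0028],"dr":[-2.97,0.43,0],"jaw":1},
  ],
)

```text
time_s: 6.28
eef_pos: [0.61, -0.0847, 0.1489]
tcp_rot: [2.011, 1.732, -0.652]
contact_force: [0.4, -0.8, -1.2]
opening: 0.0538
```

Call:
apply_moves(
  commands=[
    {"xyz":[0.0005,0.003,0.0025],"dr":[-2.97,0.43,0],"jaw":1},
    {"xyz":[0.0005,0.003,0.0025],"dr":[-2.97,0.43,0],"jaw":1},
    {"xyz":[0,0,0],"dr":[0,0,0],"jaw":1},
    {"xyz":[0,0,0],"dr":[0,0,0],"jaw":1},
    {"xyz":[0,0,0],"dr":[0,0,0],"jaw":1},
  ],
)

```text
time_s: 6.7
eef_pos: [0.6111, -0.0779, 0.1533]
tcp_rot: [1.941, 1.675, -0.741]
contact_force: [-0.6, -0.3, -0.8]
opening: 0.0538
```

```bash
python3 snap.py 7 wrist side
```

```text
6.8 [ 0.61109343 -0.07797486  0.15352746] [[ 0.11   0.989 -0.096]
 [ 0.736 -0.146 -0.661]
 [-0.668  0.002 -0.744]] [ 0.1    0.622  1.346 -0.714  1.431  0.446] [-0.4123195  -0.38792489 -0.18923281] 0.053933891688205955
```

View pics/wrist7.png

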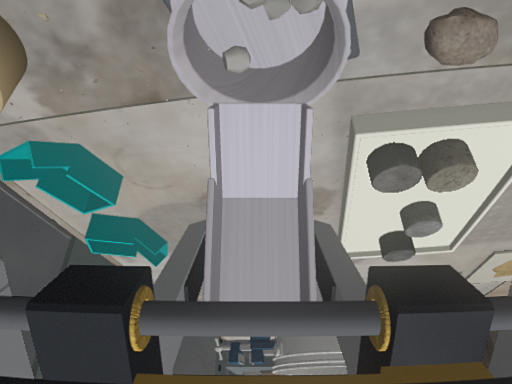

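View pics/side7.png

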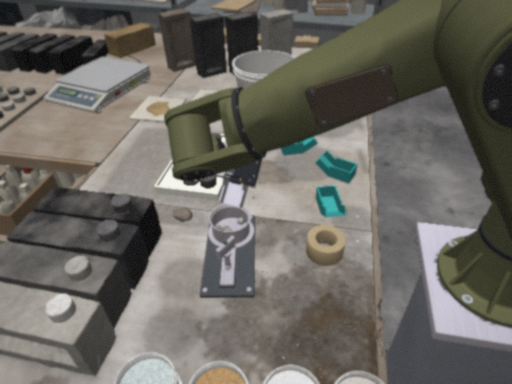

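Call:
apply_moves(
  commands=[
    {"xyz":[-0.003,-0.012,0.003],"dr":[5.94,-0.86,0],"jaw":1},
    {"xyz":[-0.006,-0.018,0],"dr":[5.94,-0.86,0],"jaw":1},
    {"xyz":[-0.008,-0.018,0],"dr":[5.94,-0.86,0],"jaw":1},
    {"xyz":[-0.008,-0.018,0],"dr":[5.94,-0.86,0],"jaw":1},
    {"xyz":[-0.008,-0.018,0],"dr":[5.94,-0.86,0],"jaw":1},
  ],
)

```text
time_s: 7.22
eef_pos: [0.5782, -0.1623, 0.1576]
tcp_rot: [2.268, 1.958, -0.228]
contact_force: [-0.0, -0.5, -0.5]
opening: 0.0539
```

Call:
apply_moves(
  commands=[
    {"xyz":[-0.008,-0.018,0],"dr":[5.94,-0.86,0],"jaw":1},
    {"xyz":[-0.008,-0.018,0],"dr":[5.94,-0.86,0],"jaw":1},
    {"xyz":[-0.008,-0.018,-0.005],"dr":[5.94,-0.86,0],"jaw":1},
    {"xyz":[-0.008,-0.018,-0.01],"dr":[5.94,-0.86,0],"jaw":1},
    {"xyz":[-0.008,-0.018,-0.01],"dr":[5.94,-0.86,0],"jaw":1},
  ],
)

```text
time_s: 7.63
eef_pos: [0.538, -0.2531, 0.1328]
tcp_rot: [-2.207, -1.906, -0.359]
contact_force: [0.4, 0.8, -1.2]
opening: 0.0541
```

Call:
apply_moves(
  commands=[
    {"xyz":[-0.008,-0.02,-0.02],"dr":[5.94,-0.86,0],"jaw":1},
    {"xyz":[-0.008,-0.02,-0.02],"dr":[5.94,-0.86,0],"jaw":1},
    {"xyz":[0,0,-0.02],"dr":[0,0,0],"jaw":1},
    {"xyz":[0,0,-0.01],"dr":[0,0,0],"jaw":1},
    {"xyz":[0,0,0],"dr":[0,0,0],"jaw":1},
  ],
)

```text
time_s: 8.05
eef_pos: [0.5213, -0.291, 0.0593]
tcp_rot: [-2.077, -1.791, -0.555]
contact_force: [0.5, 0.7, -0.2]
opening: 0.0537
```

```bash
python3 snap.py 8 wrist top
```

```text
8.15 [ 0.52283519 -0.29076299  0.06254603] [[ 0.125  0.99   0.072]
 [ 0.858 -0.144  0.494]
 [ 0.499  0.    -0.867]] [-0.756  0.719  1.332  0.426  1.423 -0.747] [ 0.53503753 -0.19245949  0.18862921] 0.05375183713443431
```

View pics/top8.png

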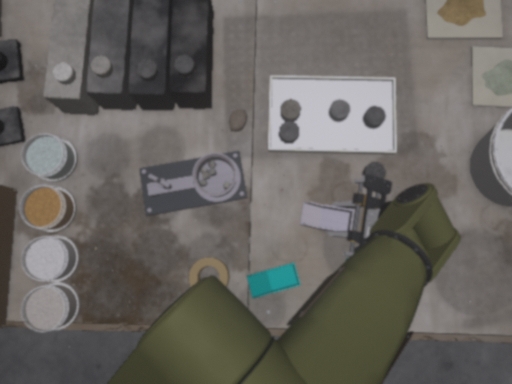

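View pics/wrist8.png

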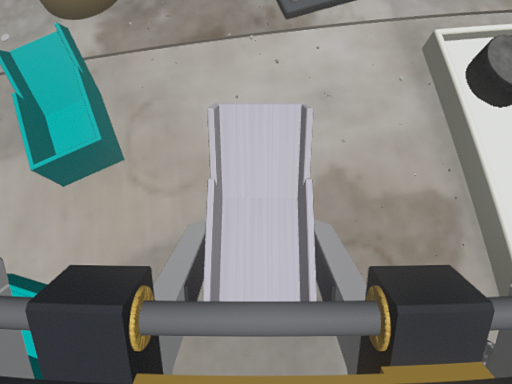

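```bash
python3 - <<'E'
from h import *
t=np.load('top8.npz')['im']
cv2.imwrite('pics/m8.png',cv2.resize(t[145:210,185:250],(650,600),interpolation=2))
E
```

```text
(no output)
```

View pics/m8.png

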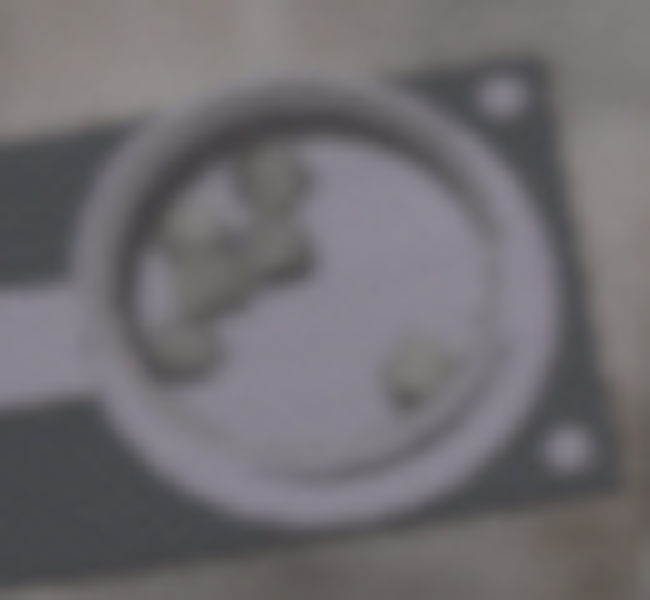

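Call:
apply_moves(
  commands=[
    {"xyz":[0,0,-0.02],"dr":[0,0,0],"jaw":1},
    {"xyz":[0,0,-0.015],"dr":[0,0,0],"jaw":1},
    {"xyz":[0,0,-0.007],"dr":[0,0,0],"jaw":1},
    {"xyz":[0,0,0],"dr":[0,0,0],"jaw":1},
  ],
)

```text
time_s: 8.48
eef_pos: [0.522, -0.2903, 0.0184]
tcp_rot: [-2.076, -1.794, -0.555]
contact_force: [-0.1, -0.3, -0.6]
opening: 0.0535
```

Six stones show in the mould crop, five in a cluster on the left and one at lower right. I set the cup down.

Call:
apply_moves(
  commands=[
    {"xyz":[0,0,-0.004],"dr":[0,0,0],"jaw":1},
    {"xyz":[0,0,0],"dr":[0,0,0],"jaw":1},
  ],
)

```text
time_s: 8.65
eef_pos: [0.5224, -0.2912, 0.0155]
tcp_rot: [-2.077, -1.795, -0.556]
contact_force: [0.1, -0.3, -2.0]
opening: 0.0539
```

Call:
apply_moves(
  commands=[
    {"xyz":[0,0,-0.001],"dr":[0,0,0],"jaw":1},
    {"xyz":[0,0,0],"dr":[0,0,0],"jaw":1},
  ],
)

```text
time_s: 8.82
eef_pos: [0.5223, -0.2914, 0.0146]
tcp_rot: [-2.078, -1.795, -0.556]
contact_force: [0.3, -0.3, -0.1]
opening: 0.0534
```

Call:
apply_moves(
  commands=[
    {"xyz":[0,0,-0.001],"dr":[0,0,0],"jaw":1},
    {"xyz":[0,0,-0.0005],"dr":[0,0,0],"jaw":1},
    {"xyz":[0,0,0],"dr":[0,0,0],"jaw":1},
  ],
)

```text
time_s: 9.07
eef_pos: [0.5223, -0.2915, 0.0138]
tcp_rot: [-2.077, -1.795, -0.557]
contact_force: [-2.2, 1.1, 7.3]
opening: 0.0535
```

```bash
python3 snap.py 9 wrist
```

```text
9.1167 [ 0.52234494 -0.29145807  0.01383122] [[ 0.126  0.989  0.072]
 [ 0.857 -0.145  0.495]
 [ 0.5   -0.    -0.866]] [-0.758  0.787  1.345  0.433  1.352 -0.781] [-3.57498392  0.18955788  6.5064798 ] 0.05420416471054759
```

Call:
apply_moves(
  commands=[
    {"xyz":[0,0,0],"dr":[0,0,0],"jaw":0},
    {"xyz":[0,0,0],"dr":[0,0,0],"jaw":-1},
    {"xyz":[0,0,0],"dr":[0,0,0],"jaw":-1},
    {"xyz":[0,0,0],"dr":[0,0,0],"jaw":-1},
    {"xyz":[0,0,0],"dr":[0,0,0],"jaw":-1},
  ],
)

```text
time_s: 9.53
eef_pos: [0.5221, -0.2913, 0.0127]
tcp_rot: [-2.077, -1.794, -0.556]
contact_force: [-0.0, 0.5, -0.4]
opening: 0.0769
```

Call:
apply_moves(
  commands=[
    {"xyz":[0,0,0.01],"dr":[0,0,0],"jaw":-1},
    {"xyz":[0,0,0.03],"dr":[0,0,0],"jaw":-1},
    {"xyz":[0,0,0.04],"dr":[0,0,0],"jaw":-1},
    {"xyz":[0,0,0.04],"dr":[0,0,0],"jaw":-1},
    {"xyz":[0,0,0.04],"dr":[0,0,0],"jaw":-1},
  ],
)

```text
time_s: 9.95
eef_pos: [0.5218, -0.291, 0.1753]
tcp_rot: [-2.077, -1.794, -0.555]
contact_force: [-0.3, 0.1, -0.1]
opening: 0.0939
```

```bash
python3 snap.py 10 wrist; python3 - <<'E'
from h import *
z=np.load('wrist10.npz'); C=cam('wrist',dict(eef_pos=z['p'],tcp_rot=z['q']))
m=np.zeros((384,512),bool);m[170:310,200:320]=1
X=cloud(C,z['d'],m);s=(X[:,2]>.012)
print(cv2.minAreaRect(X[s][:,:2].astype(np.float32)),s.sum(),np.percentile(X[:,2],[1,50,99]))
E
```

```text
10.0 [ 0.52371476 -0.29252078  0.18382409] [[ 0.122  0.989  0.079]
 [ 0.86  -0.145  0.489]
 [ 0.495  0.008 -0.869]] [-0.758  0.588  1.245  0.422  1.615 -0.661] [ 0.36614978 -0.5276305   7.14736068] 0.09410195066383029
((0.5242054462432861, -0.2764327824115753), (0.11479481309652328, 0.054462384432554245), 81.57364654541016) 4375 [-0.00043617  0.00219744  0.2886369 ]
```

View pics/wrist10.png

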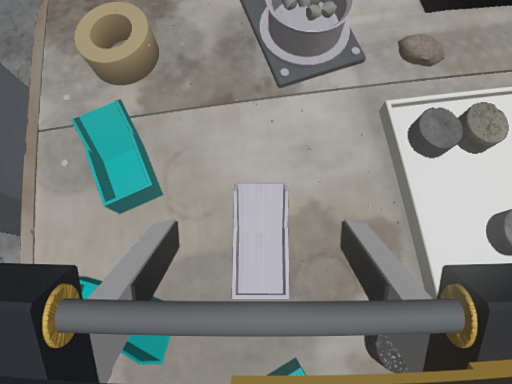

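The cup stands upright and empty where it was. Next is the thumbscrew.

Call:
apply_moves(
  commands=[
    {"xyz":[0.005,0.03,0.005],"dr":[-5.94,0.86,0],"jaw":-1},
    {"xyz":[0.007,0.039,0.004],"dr":[-5.94,0.86,0],"jaw":-1},
    {"xyz":[0.007,0.039,0.004],"dr":[-5.94,0.86,0],"jaw":-1},
    {"xyz":[0.007,0.039,0.004],"dr":[-5.94,0.86,0],"jaw":-1},
    {"xyz":[0.007,0.039,0.004],"dr":[-5.94,0.86,0],"jaw":-1},
  ],
)

```text
time_s: 10.42
eef_pos: [0.5553, -0.1038, 0.1956]
tcp_rot: [2.373, 2.048, -0.001]
contact_force: [1.2, -1.2, -0.8]
opening: 0.0943
```

Call:
apply_moves(
  commands=[
    {"xyz":[0.007,0.039,0],"dr":[0,0,-5.4],"jaw":-0.5},
    {"xyz":[0.007,0.039,0],"dr":[0,0,-5.4],"jaw":-0.2},
    {"xyz":[0.007,0.039,0],"dr":[0,0,-5.4],"jaw":-0.2},
    {"xyz":[0.007,0.039,0],"dr":[0,0,0],"jaw":-0.2},
    {"xyz":[0,0,0],"dr":[0,0,0],"jaw":-0.2},
  ],
)

```text
time_s: 10.83
eef_pos: [0.5833, 0.0567, 0.1942]
tcp_rot: [-2.639, -1.704, -0.002]
contact_force: [0.3, -0.7, -0.1]
opening: 0.0639
```

```bash
python3 snap.py 11 wrist top; python3 - <<'E'
from h import *
z=np.load('wrist11.npz'); C=cam('wrist',dict(eef_pos=z['p'],tcp_rot=z['q']))
m=np.zeros((384,512),bool);m[40:384]=1
X=cloud(C,z['d'],m);s=(X[:,2]>.09)&(X[:,2]<.117)&(abs(X[:,0]-.594)<.05)&(abs(X[:,1]-.1)<.05)
A=X[s];print(cv2.minAreaRect(A[:,:2].astype(np.float32)),s.sum())
c=A[A[:,2]>.104];print(cv2.minAreaRect(c[:,:2].astype(np.float32)),len(c))
E
```

```text
10.9333 [0.58304805 0.05195689 0.19398703] [[ 0.413  0.911  0.   ]
 [ 0.911 -0.413 -0.   ]
 [-0.     0.    -1.   ]] [ 0.026  0.388  1.431 -0.     1.323  0.452] [-0.38368796 -0.115046   -0.64377559] 0.0576595356489725
((0.5947392582893372, 0.10234792530536652), (0.05379222333431244, 0.01057471614331007), 63.49592971801758) 838
((0.5945929288864136, 0.10205455124378204), (0.05313657596707344, 0.01057471614331007), 63.49592971801758) 829
```

View pics/wrist11.png

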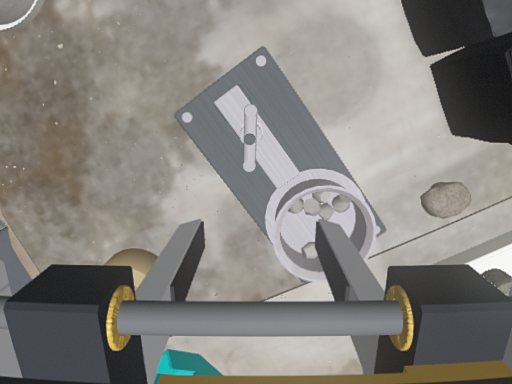

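View pics/top11.png

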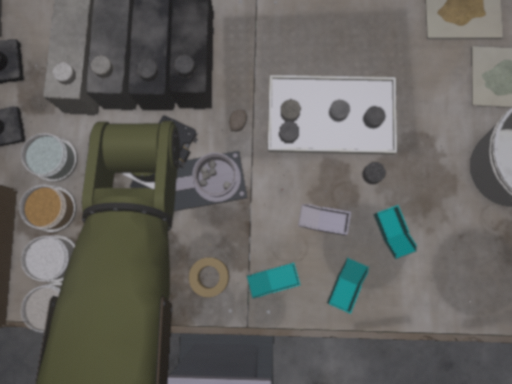

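Call:
apply_moves(
  commands=[
    {"xyz":[0.006,0.025,0],"dr":[0,0,-2.1],"jaw":-0.2},
    {"xyz":[0.006,0.0245,-0.01],"dr":[0,0,0],"jaw":-0.2},
    {"xyz":[0,0,-0.03],"dr":[0,0,0],"jaw":-0.2},
    {"xyz":[0,0,-0.01],"dr":[0,0,0],"jaw":-0.2},
    {"xyz":[0,0,0],"dr":[0,0,0],"jaw":-0.2},
  ],
)

```text
time_s: 11.35
eef_pos: [0.5938, 0.0988, 0.1412]
tcp_rot: [-2.673, -1.647, 0.007]
contact_force: [0.3, 0.4, 0.2]
opening: 0.0563
```

```bash
python3 snap.py 12 wrist side; python3 - <<'E'
from h import *
z=np.load('wrist12.npz'); C=cam('wrist',dict(eef_pos=z['p'],tcp_rot=z['q']))
m=np.zeros((384,512),bool);m[40:384]=1
X=cloud(C,z['d'],m);s=(X[:,2]>.09)&(X[:,2]<.117)&(abs(X[:,0]-.594)<.03)&(abs(X[:,1]-.1)<.035)
A=X[s];print(cv2.minAreaRect(A[:,:2].astype(np.float32)),s.sum())
E
```

```text
11.45 [0.59530577 0.09898244 0.14458801] [[ 0.45   0.893  0.   ]
 [ 0.893 -0.45  -0.   ]
 [-0.     0.    -1.   ]] [ 0.104  0.471  1.431 -0.     1.24   0.571] [0.25482032 0.75000721 0.19862425] 0.05622182332116665
((0.5948590040206909, 0.10233032703399658), (0.05314948037266731, 0.011050207540392876), 63.70524215698242) 1178
```

View pics/wrist12.png

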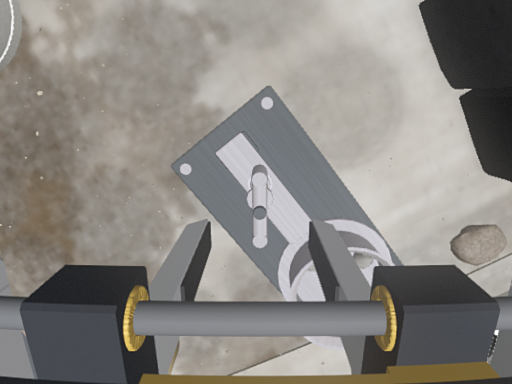

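Call:
apply_moves(
  commands=[
    {"xyz":[0,0.003,-0.02],"dr":[0,0,0],"jaw":-0.2},
    {"xyz":[0,0,-0.02],"dr":[0,0,0],"jaw":-0.2},
    {"xyz":[0,0,-0.015],"dr":[0,0,0],"jaw":-0.2},
    {"xyz":[0,0,-0.005],"dr":[0,0,0],"jaw":-0.2},
    {"xyz":[0,0,0],"dr":[0,0,0],"jaw":1},
  ],
  squeeze=30,
)

```text
time_s: 11.87
eef_pos: [0.5952, 0.1025, 0.0841]
tcp_rot: [-2.674, -1.648, 0.0]
contact_force: [-0.4, -0.1, 0.4]
opening: 0.0528
```

Call:
apply_moves(
  commands=[
    {"xyz":[0,0,0],"dr":[0,0,0],"jaw":1},
    {"xyz":[0,0,0],"dr":[0,0,0],"jaw":1},
    {"xyz":[0,0,0],"dr":[0,0,0],"jaw":1},
    {"xyz":[0,0,0],"dr":[0,0,0],"jaw":1},
    {"xyz":[0,0,0],"dr":[0,0,0],"jaw":1},
  ],
)

```text
time_s: 12.28
eef_pos: [0.5953, 0.1033, 0.0843]
tcp_rot: [2.673, 1.649, 0.001]
contact_force: [0.7, -0.3, 0.1]
opening: 0.0196
```

```bash
python3 snap.py 13 wrist side
```

```text
12.3833 [0.59523568 0.10329747 0.08401911] [[ 0.449  0.894  0.   ]
 [ 0.894 -0.449  0.   ]
 [ 0.     0.    -1.   ]] [0.111 0.538 1.481 0.    1.122 0.577] [-0.23404249 -0.42344111  0.27587414] 0.011755460330209749
```

View pics/wrist13.png

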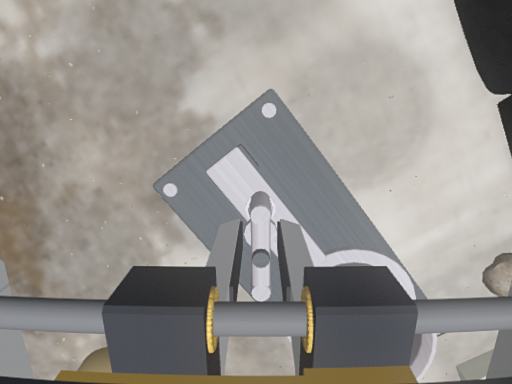

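Call:
apply_moves(
  commands=[
    {"xyz":[0,0,0],"dr":[0,0,0],"jaw":1},
    {"xyz":[0,0,0],"dr":[0,0,0],"jaw":1},
    {"xyz":[0,0,0],"dr":[0,0,0],"jaw":1},
    {"xyz":[0,0,0],"dr":[0,0,-3],"jaw":1},
    {"xyz":[0,0,0],"dr":[0,0,-5],"jaw":1},
  ],
)

```text
time_s: 12.8
eef_pos: [0.5957, 0.103, 0.084]
tcp_rot: [2.783, 1.456, 0.002]
contact_force: [6.1, -3.1, -2.2]
opening: 0.0097
```

Call:
apply_moves(
  commands=[
    {"xyz":[0,0,0],"dr":[0,0,-6],"jaw":1},
    {"xyz":[0,0,0],"dr":[0,0,-6],"jaw":1},
    {"xyz":[0,0,0],"dr":[0,0,-6],"jaw":1},
    {"xyz":[0,0,0],"dr":[0,0,-6],"jaw":1},
    {"xyz":[0,0,0],"dr":[0,0,-6],"jaw":1},
  ],
)

```text
time_s: 13.22
eef_pos: [0.5962, 0.1025, 0.084]
tcp_rot: [3.066, 0.68, 0.004]
contact_force: [10.2, -6.4, -2.7]
opening: 0.0097
```

Call:
apply_moves(
  commands=[
    {"xyz":[0,0,0],"dr":[0,0,-6],"jaw":1},
    {"xyz":[0,0,0],"dr":[0,0,-4],"jaw":1},
    {"xyz":[0,0,0],"dr":[0,0,-2],"jaw":1},
    {"xyz":[0,0,0],"dr":[0,0,0],"jaw":1},
  ],
)

```text
time_s: 13.55
eef_pos: [0.5962, 0.1023, 0.084]
tcp_rot: [3.119, 0.36, 0.004]
contact_force: [8.9, -7.8, -2.9]
opening: 0.01
```

```bash
python3 snap.py 14 wrist;python3 -c "
from h import *
s=r.observe();print(s['torque'])
M=R.from_rotvec(s['tcp_rot']).as_matrix();print(np.degrees(np.arctan2(M[1,0],M[0,0])))"
```

```text
13.6 [0.5962262  0.10225958 0.08399718] [[ 0.973  0.229  0.003]
 [ 0.229 -0.973 -0.001]
 [ 0.002  0.002 -1.   ]] [ 0.11   0.539  1.48  -0.002  1.12   1.45 ] [10.22043154 -7.22320264 -3.05537498] 0.009389079974941811
[-1.31526135 -1.71191161 -0.0087144 ]
13.267639880054315
```

View pics/wrist14.png

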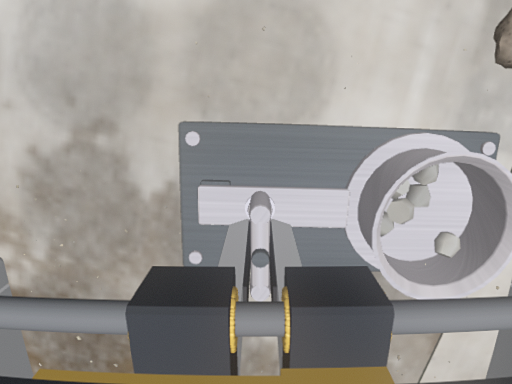

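Call:
apply_moves(
  commands=[
    {"xyz":[0.0005,-0.0005,0],"dr":[0,0,-1.5],"jaw":1},
    {"xyz":[0,0,0],"dr":[0,0,-1.5],"jaw":1},
    {"xyz":[0,0,0],"dr":[0,0,-1],"jaw":1},
    {"xyz":[0,0,0],"dr":[0,0,0],"jaw":1},
  ],
)

```text
time_s: 13.93
eef_pos: [0.5963, 0.1022, 0.084]
tcp_rot: [3.13, 0.254, 0.002]
contact_force: [5.4, -4.6, -0.1]
opening: 0.0101
```

```bash
cat > tq.py <<'E'
from h import *
s=r.observe();print(s['time_s'],s['torque'],s['contact_force'],s['effort'][5])
M=R.from_rotvec(s['tcp_rot']).as_matrix();print(np.degrees(np.arctan2(M[1,0],M[0,0])),s['eef_pos'])
E
python3 tq.py
```

```text
13.9333 [-0.89965176 -1.12059811  0.46515944] [ 5.44768472 -4.56043893 -0.14140343] 0.9004220366477966
9.288065692022133 [0.59629666 0.1021823  0.08399195]
```

Call:
apply_moves(
  commands=[
    {"xyz":[0,0,0],"dr":[0,0,-1.5],"jaw":1},
    {"xyz":[0,0,0],"dr":[0,0,0],"jaw":1},
    {"xyz":[0,0,0],"dr":[0,0,0],"jaw":1},
  ],
)

```text
time_s: 14.18
eef_pos: [0.5963, 0.1022, 0.084]
tcp_rot: [3.133, 0.215, 0.003]
contact_force: [5.2, -4.0, -1.0]
opening: 0.0104
```

```bash
python3 tq.py; python3 snap.py 15 wrist
```

```text
14.1833 [-0.85649648 -1.14781689  0.52568591] [ 5.20192196 -3.99019412 -1.0116711 ] 0.6827783770859241
7.859524478592588 [0.59628961 0.10218884 0.08399204]
14.2333 [0.59630568 0.10217598 0.08402502] [[ 0.991  0.137  0.002]
 [ 0.137 -0.991 -0.001]
 [ 0.002  0.001 -1.   ]] [ 1.100e-01  5.390e-01  1.479e+00 -1.000e-03  1.122e+00  1.544e+00] [ 6.0685821  -3.69637779 -0.48605048] 0.01049457997238005
```

View pics/wrist15.png

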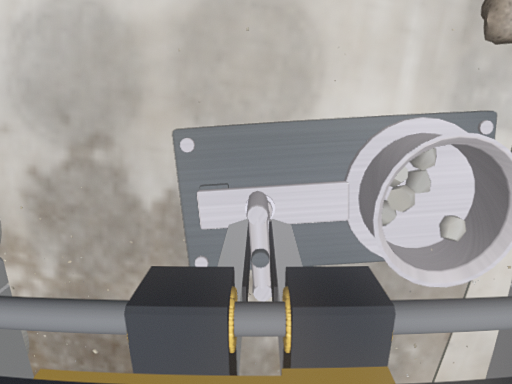

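The wing lies across the plate and the resisting torque has levelled off at about 0.5 N m, well above friction, so it is seated. I back it off about 90°.

Call:
apply_moves(
  commands=[
    {"xyz":[0,0,0],"dr":[0,0,4],"jaw":1},
    {"xyz":[0,0,0],"dr":[0,0,6],"jaw":1},
    {"xyz":[0,0,0],"dr":[0,0,6],"jaw":1},
    {"xyz":[0,0,0],"dr":[0,0,6],"jaw":1},
    {"xyz":[0,0,0],"dr":[0,0,6],"jaw":1},
  ],
)

```text
time_s: 14.65
eef_pos: [0.5961, 0.1026, 0.084]
tcp_rot: [2.986, 0.974, 0.002]
contact_force: [5.1, -1.6, 0.1]
opening: 0.0098
```

Call:
apply_moves(
  commands=[
    {"xyz":[0,0,0],"dr":[0,0,6],"jaw":1},
    {"xyz":[0,0,0],"dr":[0,0,6],"jaw":1},
    {"xyz":[0,0,0],"dr":[0,0,6],"jaw":1},
    {"xyz":[0,0,0],"dr":[0,0,6],"jaw":1},
    {"xyz":[0,0,0],"dr":[0,0,6],"jaw":1},
  ],
)

```text
time_s: 15.07
eef_pos: [0.5956, 0.1031, 0.084]
tcp_rot: [-2.632, -1.714, -0.001]
contact_force: [0.8, 0.9, 1.2]
opening: 0.01
```

Call:
apply_moves(
  commands=[
    {"xyz":[0,0,0],"dr":[0,0,6],"jaw":1},
    {"xyz":[0,0,0],"dr":[0,0,6],"jaw":1},
    {"xyz":[0,0,0],"dr":[0,0,6],"jaw":1},
    {"xyz":[0,0,0],"dr":[0,0,6],"jaw":1},
    {"xyz":[0,0,0],"dr":[0,0,6],"jaw":1},
  ],
)

```text
time_s: 15.48
eef_pos: [0.595, 0.1032, 0.084]
tcp_rot: [-2.098, -2.336, 0.001]
contact_force: [-5.0, 1.1, 4.5]
opening: 0.0096
```

```bash
python3 tq.py
```

```text
15.4833 [ 0.05539286  0.7597499  -0.06175198] [-4.99729532  1.14434622  4.51454192] 2.5638525187969208
96.14087030295403 [0.59503169 0.10315133 0.08395069]
```

Call:
apply_moves(
  commands=[
    {"xyz":[0,0,0],"dr":[0,0,4],"jaw":1},
    {"xyz":[0,0,0],"dr":[0,0,1.5],"jaw":1},
    {"xyz":[0,0,0],"dr":[0,0,0],"jaw":1},
    {"xyz":[0,0,0],"dr":[0,0,0],"jaw":1},
    {"xyz":[0,0,0],"dr":[0,0,0],"jaw":1},
  ],
)

```text
time_s: 15.9
eef_pos: [0.5949, 0.1032, 0.0839]
tcp_rot: [-1.99, -2.429, 0.001]
contact_force: [-5.6, 1.3, 5.5]
opening: 0.0098
```

```bash
python3 tq.py; python3 snap.py 16 wrist side top; python3 tq.py
```

```text
15.9 [0.11538647 0.81335308 0.00477411] [-5.64929102  1.28706159  5.51736413] 0.029391167918220162
101.35097933788914 [0.59489927 0.10315895 0.0839292 ]
16.05 [0.59491243 0.10314009 0.08395323] [[-0.197  0.98  -0.002]
 [ 0.98   0.197  0.   ]
 [ 0.001 -0.002 -1.   ]] [ 1.110e-01  5.390e-01  1.480e+00  1.000e-03  1.124e+00 -8.800e-02] [-5.75201923  0.36224765  5.49130088] 0.009632983720913386
16.05 [0.12518606 0.89602027 0.03912642] [-5.75201923  0.36224765  5.49130088] 0.04302120418287814
101.35406356195121 [0.59491243 0.10314009 0.08395323]
```

View pics/wrist16.png

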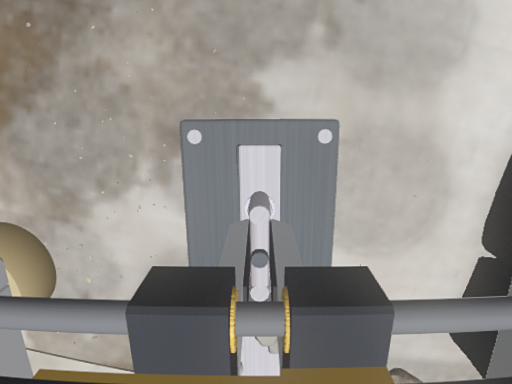

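View pics/top16.png

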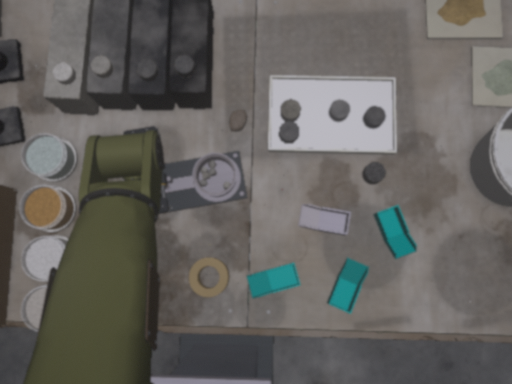

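View pics/side16.png

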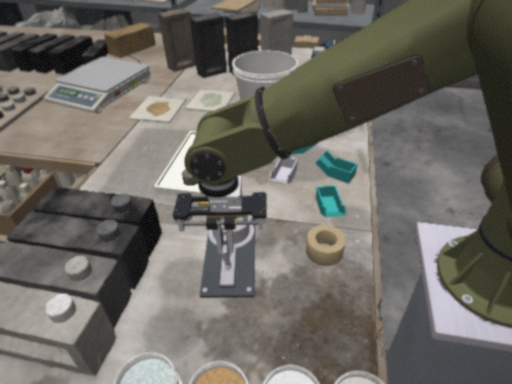

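The wing lies along the plate and is gripped and at rest. The six stones are in the mould, the cup is upright, and the bystanders are unmoved. I hand in.

```bash
python3 -c "
from h import *
print(r.observe()['qd'].round(4)); print(r.job_done())"
```

```text
[ 0.002  -0.0017  0.0001  0.0004  0.0012  0.0014]
the job is handed in; nothing more can be done
None
```

The whole job was carried out, and I handed it in at about 16 s of the 64 s allowed. `r.job_done()` reports no verdict, so the checks below are my own.

- **Pour:** I gripped the grey aluminium cup, tipped it about 72° over the mould and emptied it. The crop of the mould taken after the pour showed all six stones inside, and a later wrist picture agreed.
- **Cup:** I stood it back upright and empty at its first spot. The depth fit after release was within 1 mm and 0.2° of the starting pose.
- **Thumbscrew:** I turned it clockwise until the resisting torque levelled off at about 0.5 N m with the wing across the plate. I took that as seated; the pads slipped a few degrees round the wing there.
- **Back-off:** I then turned it back until the wing lay along the plate. The tool was at 101.4° against 101.7° for the plate, so the joint is at about -1.57 rad.
- **Final state:** The fingers still gripped the wing (10 mm opening, 30 N squeeze) with the grasp point about 8 mm above its centre, and the arm was at rest. The puck, tape roll, pebble and turquoise cups look unmoved in the last top picture.

No check failed. A steady side force of about 6–12 N remained on the tool while it held the screw, well under the limits.

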